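# Load the dressing stone carrier and dock it

### The job

Slide the brown-and-grey dressing stone lengthwise into the open end of the green metal carrier and push it fully home against the carrier's stop. Only then bring the loaded carrier by its blue handle to the grey dock and push it in, closed end first, fully home against the dock's end block, so that the catches on both sides snap in. Leave the spirit lamp, the green powder jar and the black canister standing where they are, and let go of everything at the end.

Things in the scene. Friction and masses are not known exactly. Their poses are not given: they have to be found in the camera images.
- stone_mid (a point): centre of the dressing stone, a plain block 34 (x) x 90 (y) x 21 (z) mm, 140 g, lying flat on the bench, long axis = its y; upper layer light brown, lower layer dark grey; either end may go first. It may be gripped across its 34 mm width.
- carrier_handle (a point): centre of the blue handle fin (32 mm along x, 12 thick in y, 22 high) on the loose green metal carrier (about 400 g), 49 mm above the carrier's underside. x points to the closed end (nose), z up. Carrier x -52 to +52, 76 mm wide over its 8 mm high side flanges; fin 39 to 60 mm above the bench, on a bridge (x -14 to +14, 52 mm wide). May be lifted by the fin, stone inside.
- carrier_mouth (a point): middle of the carrier's open end, 52 mm behind the fin centre (-x), 5 mm above the underside. The 5 mm thick floor rises as a bevelled sill from here to x -46. Channel 38 mm wide between 20 mm high walls, flared to about 46 mm here, running along +x under the bridge (underside 33 mm high). The carrier stands by friction only (2 to 4 N) and may creep as the stone goes in.
- carrier_stop (a point): the stop at the channel's end: rear face of the solid 24 mm high nose block, 32 mm ahead (+x) of the fin centre, 15 mm above the underside. With the stone home, its centre is 13 mm behind the fin centre and 33.5 mm below it, its rear end 58 mm behind the fin centre: 6 mm out of the mouth, so that pushing the stone's rear end drives the carrier too.
- dock: grey dock fixed to the bench; origin on the bench, right below where the fin centre must end; x points into the dock (carrier x must point the same way), z up. Side rails 18 mm high, inner faces at y +-40.5 mm, x -62 to +52, with lips over the flanges (underside 11.5 mm high, inner edges y +-33, from x -50), so the carrier is slid in along the bench. End block face at x +52.
- dock_mouth (a point): middle of the dock's open end, on the bench, 83 mm before the dock's origin (-x). From here to x -62 the rails are flared outward. Going home takes about 5 to 15 N, most of it in the last 17 mm, where the catches give way and snap in.
- dock_bar (a point): centre of the steel cross bar over the dock, at dock x -5 mm (bar x -14 to +4), 69 mm high, underside 65, top 73 mm, on posts at y +-46 mm. The fin passes below it but fingers on the fin do not, so the last part has to be pushed from behind.
- catch_left (a joint): left (+y) brass spring catch of the dock, at dock x = +35 mm: 0 = sprung out, up to 0.006 m = pushed back into the rail. With the carrier home it has snapped into the carrier's side notch and reads about 0 again.
- catch_right (a joint): right (-y) brass spring catch of the dock, as the left one.
- mast_rod (a point): fixed obstacle: point 250 mm up the upright rod (to 320 mm high, 16 mm thick) of the lapping machine's small mast, which with its plates fills about 60 mm round it; the lap arm and disc lie to its left (+y). Keep the gripper nearer to the robot than this when swinging across.
- machine_column (a point): fixed obstacle: point 250 mm up the lapping machine's grey square column (60 x 60 mm, to 470 mm high), on a 12 mm thick base plate reaching 120 mm towards the robot from here and 70 mm to either side.
- lamp_mid (a point): bystander: glass spirit lamp, 69 mm across, 83 mm high, standing; this point is 40 mm above its foot
- jar_mid (a point): bystander: glass jar of green powder, with a tan lid, 51 mm across, 70 mm high, standing; this point is 35 mm above its foot
- canister_mid (a point): bystander: black canister with a grey lid, 34 mm across, 51 mm high, standing; this point is 25 mm above its foot
Mind the look-alikes: they are no part of the job. Of the things that look like the part that bears carrier_handle, the largest one is meant.

How it is judged:
By the outcome, as a careful person would: the job done as asked, in the order asked, and still so for the second after the job is handed in, with the robot touching nothing.
It also fails if it takes over 72 s, if anything falls off the work surface, if the arm or the gripper's body presses on something with over 40 N, if the wrist force passes 120 N, or if a joint passes its speed limit or range.

### The arm

A 6-joint arm with a two-finger parallel gripper is mounted at the origin on a cart in front of the work surface, level with it; the furniture and walls round the work are solid. World frame = base frame: x ahead of the robot, y to its left, z up, the work surface at z = 0. Lengths are in m, angles in degrees, forces in N, time in s.
With the tool pointing down it reaches from about 0.3 to 0.75 m from the base axis. Payload 8.5 kg.
Tool frame: the origin (TCP) lies midway between the tips of the shut fingers; the grasp point (between the pads) lies 19 mm behind it (env.grip_depth is the distance from the TCP to the grasp point, in m); y points along the fingers, x is the direction in which the jaws open and shut, and the axes are right-handed (so a half turn about y gives the same grasp; the last joint's range is limited). The gripper opens to 85 mm and grips with 20 to 120 N. Pads are 22 mm wide; open, the fingers measure 114 mm over their backs; the gripper's body (76 mm by 85 mm) begins 54 mm behind the grasp point. The pads swing forward as they close: fully open they stand 13 mm farther back than shut.
Start: joints at [55.101, 21.807, 74.336, -0, 83.858, -12.336], TCP at [0.211, 0.508, 0.231] pointing down, gripper open.
Joint ranges: [-178.18, 178.18], [-50.72, 133.34], [12.68, 142.11], [-81.47, 261.47], [9.98, 163.14], [-165.26, 165.26]. Speed limits (degrees/s): [136.94, 136.94, 180, 180, 180, 180].

### API

Orientations are given as a 3x3 rotation matrix whose columns are the frame's x, y, z axes.
In Python, from rig import env gives the robot as it stands.
- The arm moves only by the shell command python3 -m inch 'ROWS' [FORCE]. ROWS is JSON, a list that holds one entry, the list of rows, each a list of 7 numbers: the gripper command: -1 is shut, 1 is fully open, values between are in proportion, then the shift along the world's x, y, z in cm, then the turn, a rotation vector about the world's x, y, z in degrees. In form: [[[grip, dx, dy, dz, rx, ry, rz], ...]]. A call has 1 to 20 rows; each row is the pose to reach, as a shift and turn from the pose commanded when the call began; what a row does not reach only later rows make up. A row lasts 1/8 s, in which the tool goes at most 62.5 mm and 10.7 degrees, less where a joint would pass 70% of its speed; a pose out of reach is approached as far as the arm can. A call with a gripper value outside its range is refused whole. The fingers move at their own pace and stop on an object; FORCE is the grip in N (left out, the last holds). Time passes only in rows, so rows that repeat a pose let the fingers close. It gives the time, the measured TCP pose, the force and the opening at its end, in the units of the state.
- env.observe(): the state, without advancing time (a new reading comes with each control period).
- env.get_image(name): name is "scene" or "side" or "wrist"; returns a dict with "frame" (384x512x3 uint8, red, green, blue), "mtx" (3x3 intrinsics, pixels), "distortion" ([k1, k2, p1, p2, k3] as OpenCV has them; the pictures are not rectified), "rvec" (rotation vector, rad) and "tvec" (3), from world to camera coordinates, as OpenCV has them. Camera axes: x right, y down, z forward; pixel columns grow to the right and rows downward; lengths in m; the calibration is good to about 2 mm. A picture is of the moment at which its call begins. There is no depth.
- env.close_job(): hands the job in, once; it reports no verdict.
The state is a dict: "time_s": time; "q": joint angles; "qvel": joint speeds; "joint_efforts": joint torques, N m; "position": TCP position; "tool_rot": TCP orientation; "ft_force": force on the tool from outside, world axes, zero at the start; "wrist_torque": the same for the moment, N m; "grip_width": finger opening in m.
Only numpy, scipy, OpenCV 4.12 (cv2) and the standard library are available. Lean on these libraries where they do the work, as an engineer would, in place of code of your own. Each camera call takes 0.05 s, during which the arm holds its last target.

## Working session

There is one attempt and no reset: what is moved stays moved. The work goes in short steps, Python scripts to look and compute and a shell command to move; the robot and the scene stay as the last step left them, time stands still between calls to the robot, and variables do not carry over. Pictures are saved under pics/ and viewed, and the job is handed in when it is done.

```bash
ls; mkdir -p pics
python3 - <<'E'
from rig import env
import cv2,numpy as np
print(env.observe())
for n in ["scene","side","wrist"]:
    d=env.get_image(n)
    cv2.imwrite(f"pics/{n}0.png",d["frame"][:,:,::-1])
    R=cv2.Rodrigues(np.array(d["rvec"],float))[0]
    print(n,np.round(d["mtx"],1).tolist(),d["distortion"],"cam",-R.T@np.array(d["tvec"]).ravel(), "fwd",R[2])
E
```

```text
pics
{'time_s': 0.0, 'q': array([ 5.51019872e+01,  2.18434200e+01,  7.43849267e+01,  1.36309247e-03,
        8.38577890e+01, -1.23374050e+01]), 'qvel': array([-0.09557408, -0.01484276, -0.0044984 ,  0.03484303, -0.07077566,
       -0.10610381]), 'joint_efforts': array([-2.49844588e-04, -4.48456800e+01, -2.31275350e+01, -1.17545537e-04,
        4.75060995e-03, -4.65498181e-05]), 'position': array([0.210856  , 0.50766539, 0.23068799]), 'tool_rot': array([[ 3.83662226e-01, -8.79493568e-04, -9.23473076e-01],
       [ 9.23472335e-01, -1.21947320e-03,  3.83663080e-01],
       [-1.46357988e-03, -9.99998870e-01,  3.44322175e-04]]), 'ft_force': array([-0.41807863,  0.19885073, -0.18142256]), 'wrist_torque': array([ 0.02540092,  0.0638735 , -0.01947171]), 'grip_width': 0.0854335980970024}
scene [[389.9, 0.0, 257.2], [0.0, 389.9, 193.0], [0.0, 0.0, 1.0]] [-0.09217505  0.          0.          0.          0.        ] cam [0.21205992 0.74170782 1.18975423] fwd [ 0.28213431 -0.54832772 -0.78723373]
side [[492.9, 0.0, 262.6], [0.0, 492.9, 184.3], [0.0, 0.0, 1.0]] [0.0033846 0.        0.        0.        0.       ] cam [ 0.49231077 -1.38544109  0.72753428] fwd [ 0.05458204  0.92997659 -0.36354415]
wrist [[278.6, 0.0, 251.9], [0.0, 278.6, 196.4], [0.0, 0.0, 1.0]] [-0.02971537  0.          0.          0.          0.        ] cam [0.13241458 0.54053469 0.37289199] fwd [ 0.30237509 -0.12682419 -0.9447142 ]
```

View pics/scene0.png

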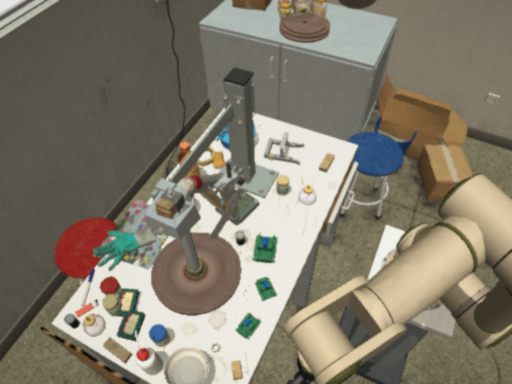

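View pics/side0.png

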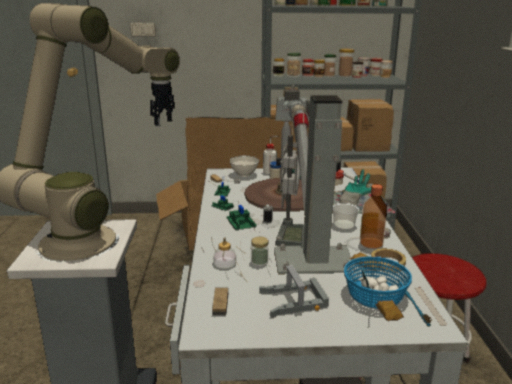

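View pics/wrist0.png

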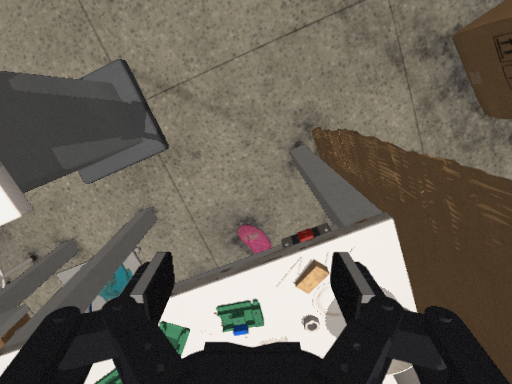

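```bash
cat > h.py <<'E'
import cv2,numpy as np
from rig import env
def cam(n):
    d=env.get_image(n); d["R"]=cv2.Rodrigues(np.array(d["rvec"],float))[0]; d["t"]=np.array(d["tvec"],float).ravel()
    d["K"]=np.array(d["mtx"],float); d["D"]=np.array(d["distortion"],float); d["c"]=-d["R"].T@d["t"]; return d
def ray(d,uv):
    p=cv2.undistortPoints(np.array(uv,float).reshape(-1,1,2),d["K"],d["D"]).reshape(-1,2)
    return np.c_[p,np.ones(len(p))]@d["R"]
def plane(d,uv,z):
    r=ray(d,uv); return d["c"]+r*((z-d["c"][2])/r[:,2])[:,None]
def tri(d1,uv1,d2,uv2):
    a=ray(d1,uv1)[0];b=ray(d2,uv2)[0]
    s,*_=np.linalg.lstsq(np.c_[a,-b],d2["c"]-d1["c"],rcond=None)
    p=d1["c"]+a*s[0];q=d2["c"]+b*s[1]; return (p+q)/2,np.linalg.norm(p-q)
def proj(d,P):
    return cv2.projectPoints(np.array(P,float).reshape(-1,3),np.array(d["rvec"],float),d["t"],d["K"],d["D"])[0].reshape(-1,2)
def crop(d,name,x0,y0,w,h,k=5,interp=cv2.INTER_CUBIC):
    im=cv2.resize(d["frame"][y0:y0+h,x0:x0+w,::-1],None,fx=k,fy=k,interpolation=interp)
    for x in range((x0//10+1)*10,x0+w,10):
        cv2.line(im,((x-x0)*k,0),((x-x0)*k,6 if x%50 else 14),(0,0,255),1)
        if x%20==0: cv2.putText(im,str(x),((x-x0)*k-10,18),0,.35,(0,0,255),1)
    for y in range((y0//10+1)*10,y0+h,10):
        cv2.line(im,(0,(y-y0)*k),(6,(y-y0)*k),(0,0,255),1)
        if y%20==0: cv2.putText(im,str(y),(8,(y-y0)*k+4),0,.35,(0,0,255),1)
    cv2.imwrite(f"pics/{name}.png",im)
E
python3 - <<'E'
from h import *
d=cam("scene"); crop(d,"s1",200,120,160,120); crop(d,"s2",200,225,100,75,8); crop(d,"s4",70,290,200,94,4)
e=cam("side"); crop(e,"e1",190,170,160,120); crop(e,"e2",190,230,160,100)
for uv,z in [((265,245),.02),((327,162),.02),((283,150),.02),((237,370),.02),((117,350),.02),((265,289),.02),((249,325),.02)]: print(uv,plane(d,uv,z).round(3))
E
```

```text
(265, 245) [[0.507 0.121 0.02 ]]
(327, 162) [[ 0.445 -0.337  0.02 ]]
(283, 150) [[ 0.634 -0.324  0.02 ]]
(237, 370) [[0.403 0.529 0.02 ]]
(117, 350) [[0.75  0.639 0.02 ]]
(265, 289) [[0.438 0.268 0.02 ]]
(249, 325) [[0.431 0.396 0.02 ]]
```

View pics/s1.png

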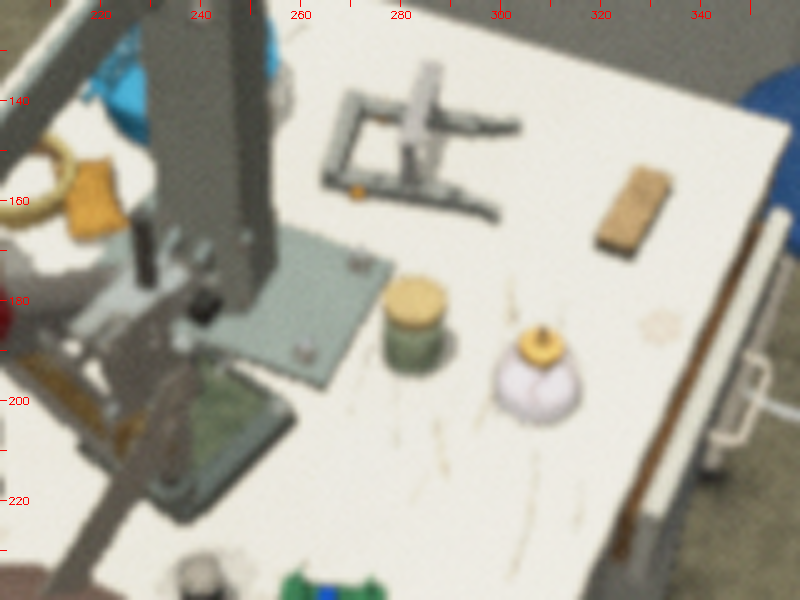

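View pics/s2.png

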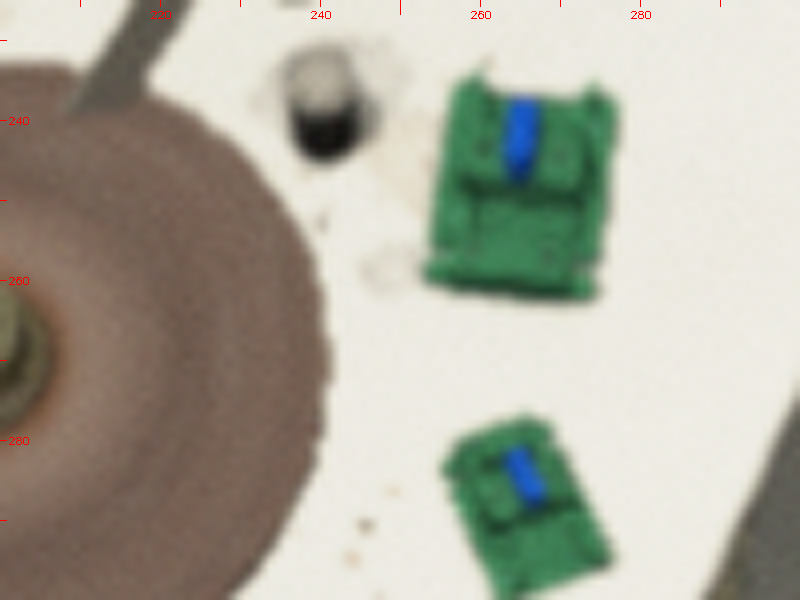

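View pics/s4.png

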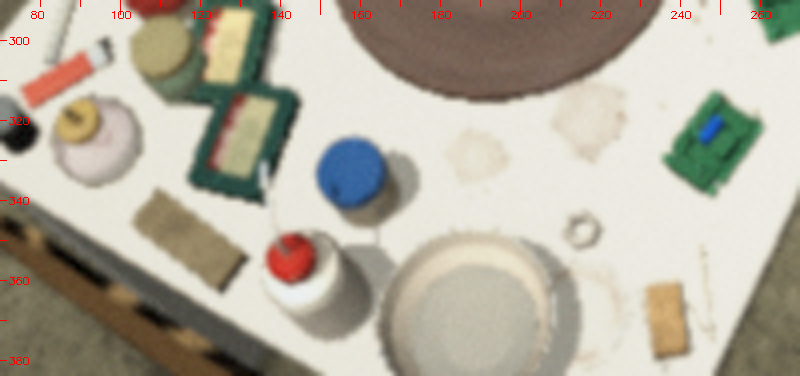

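View pics/e1.png

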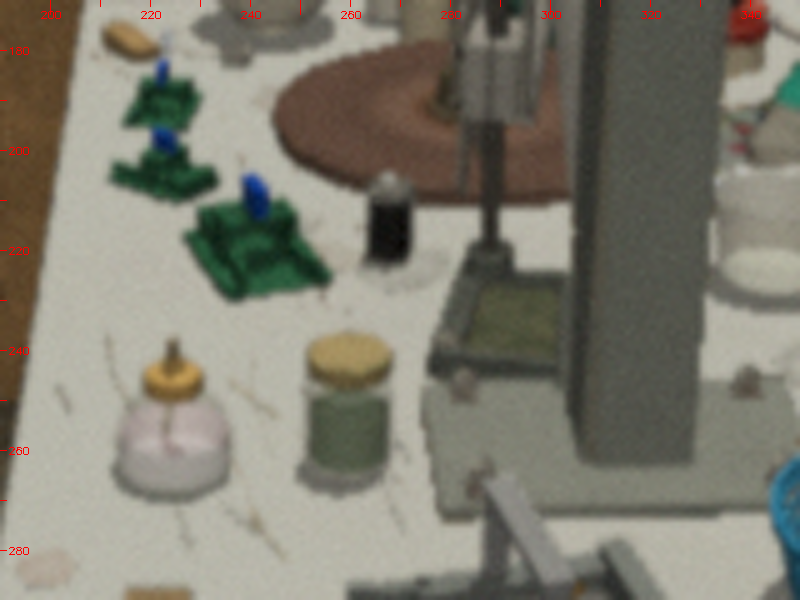

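View pics/e2.png

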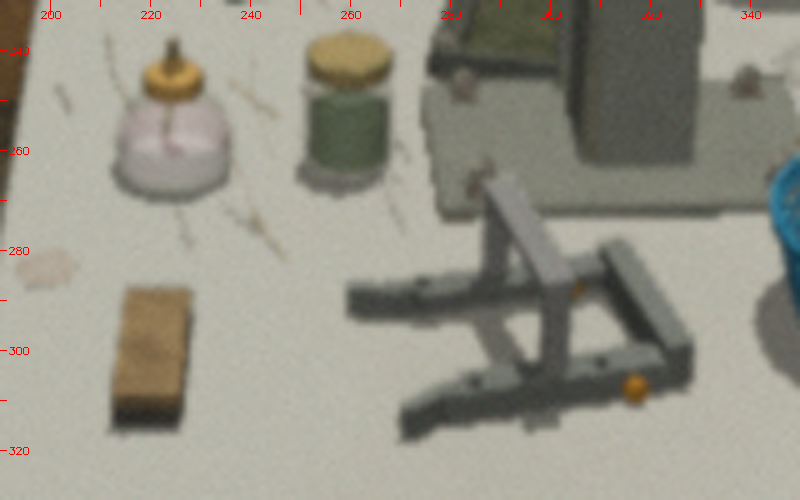

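```bash
python3 -m inch '[[[1,5,-9,2,0,0,0],[1,10,-18,5,0,0,0],[1,15,-28,8,0,0,0],[1,20,-38,10,0,0,0],[1,20,-38,10,0,0,0],[1,20,-38,10,0,0,0],[1,20,-38,10,0,0,0],[1,20,-38,10,0,0,0],[1,20,-38,10,0,0,0],[1,20,-38,10,0,0,0]]]'
python3 - <<'E'
from h import *
d=cam("wrist"); cv2.imwrite("pics/w1.png",d["frame"][:,:,::-1])
print(env.observe()["position"])
E
```

```text
time_s: 1.5
position: [0.4103, 0.129, 0.3311]
tool_rot: [[0.382, -0.001, -0.924], [0.924, 0.0, 0.382], [-0.0, -1.0, 0.001]]
ft_force: [-1.1, -0.2, 0.9]
grip_width: 0.0854
[0.41038495 0.128984   0.33115919]
```

View pics/w1.png

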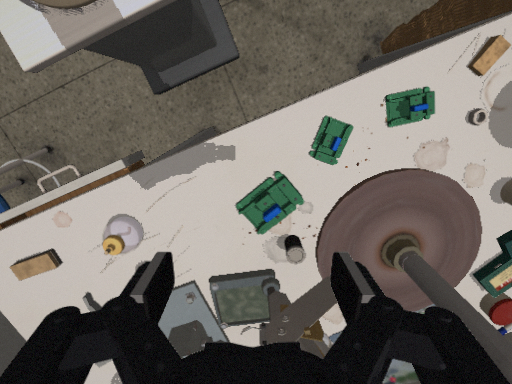

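Run:
```python
from h import *
d=cam("wrist"); crop(d,"w1c",225,160,100,75,8); crop(d,"w1s",0,200,160,80,5)
```

```text
(no output)
```

View pics/w1c.png

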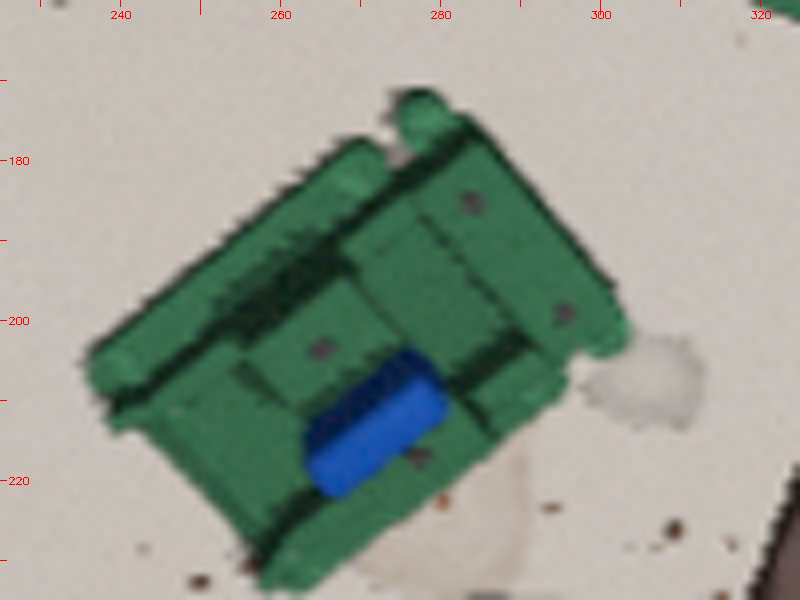

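View pics/w1s.png

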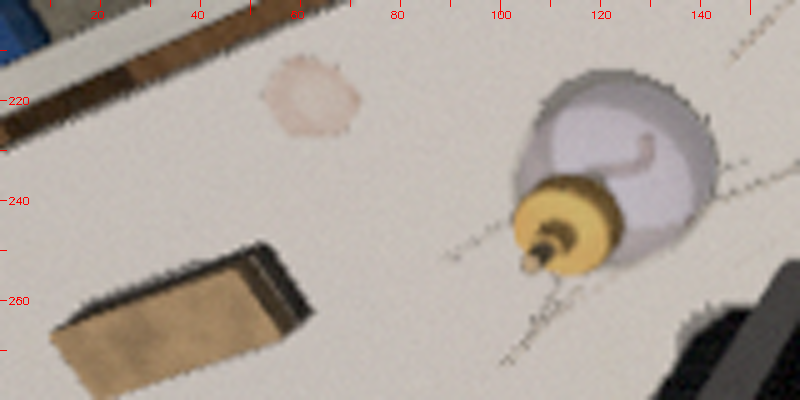

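Run:
```python
from h import *
d=cam("wrist"); s=cam("scene"); e=cam("side")
hsv=cv2.cvtColor(d["frame"],cv2.COLOR_RGB2HSV)
m=((hsv[...,0]>100)&(hsv[...,0]<125)&(hsv[...,1]>150)&(hsv[...,2]>140)).astype(np.uint8)
m[:160]=0;m[240:]=0;m[:,:225]=0;m[:,320:]=0
c,_=cv2.findContours(m,0,1); c=max(c,key=cv2.contourArea); r=cv2.minAreaRect(c);print(r)
box=cv2.boxPoints(r); B=plane(d,box,.06); print("fin top",B.round(4), B.mean(0), np.linalg.norm(np.diff(B,axis=0),axis=1))
p=plane(d,[(235.5,204),(268,177.5),(266,233),(295,208.5)],.006);print(p.round(4))
for a,b in((0,1),(2,3)): v=p[b]-p[a];print("ang",np.degrees(np.arctan2(v[1],v[0])))
print("width",(p[0]-p[2]))
n=plane(d,[(284,175),(303,197)],.024);print("nose edge",n, np.degrees(np.arctan2(*(n[0]-n[1])[[0,1]])))
# fin in scene/side by blue
for k,dd,(x0,y0,x1,y1) in (("scene",s,(255,230,275,250)),("side",e,(230,200,252,220))):
    f=cv2.cvtColor(dd["frame"],cv2.COLOR_RGB2HSV)[y0:y1,x0:x1]
    mm=(f[...,0]>100)&(f[...,0]<130)&(f[...,1]>150)
    yy,xx=np.nonzero(mm);print(k,xx.mean()+x0,yy.mean()+y0,len(xx),plane(dd,(xx.mean()+x0,yy.mean()+y0),.05))
# stone
st=plane(d,[(10.5,267),(47,253),(56,268),(20,280)],.021);print("stone top",st.round(4),st.mean(0),np.linalg.norm(np.diff(st,axis=0),axis=1))
st=plane(e,[(215,288),(228,288),(226.5,309),(212.5,309)],.021);print("stone side",st.round(4),st.mean(0),np.linalg.norm(np.diff(st,axis=0),axis=1))
st=plane(s,[(328,153.5),(334,155.5),(327,169.5),(319.5,167)],.021);print("stone scene",st.round(4),st.mean(0),np.linalg.norm(np.diff(st,axis=0),axis=1))
```

```text
((272.0653991699219, 214.2269287109375), (5.350053787231445, 17.365745544433594), 52.12501525878906)
fin top [[0.5048 0.1104 0.06  ]
 [0.496  0.1373 0.06  ]
 [0.5048 0.1397 0.06  ]
 [0.5138 0.1126 0.06  ]] [0.50482971 0.12499394 0.06      ] [0.02836929 0.00908208 0.02853422]
[[0.4839 0.0668 0.006 ]
 [0.4603 0.1385 0.006 ]
 [0.5584 0.0963 0.006 ]
 [0.5327 0.1626 0.006 ]]
ang 108.22486356189346
ang 111.20686073913451
width [-0.07451255 -0.02949409  0.        ]
nose edge [[0.46145763 0.1656173  0.024     ]
 [0.510232   0.18227646 0.024     ]] -108.85789036367571
scene 264.52941176470586 242.02941176470588 34 [[0.50615286 0.12672224 0.05      ]]
side 240.86666666666667 209.46666666666667 30 [[0.50888564 0.11876122 0.05      ]]
stone top [[ 0.4328 -0.3865  0.021 ]
 [ 0.4344 -0.2988  0.021 ]
 [ 0.4684 -0.3025  0.021 ]
 [ 0.4643 -0.3879  0.021 ]] [ 0.44996992 -0.34391284  0.021     ] [0.08770631 0.03416941 0.08559085]
stone side [[ 0.4369 -0.303   0.021 ]
 [ 0.4701 -0.3043  0.021 ]
 [ 0.4675 -0.3938  0.021 ]
 [ 0.4341 -0.3925  0.021 ]] [ 0.45216169 -0.34838948  0.021     ] [0.03319878 0.08960489 0.03338511]
stone scene [[ 0.4566 -0.3834  0.021 ]
 [ 0.4304 -0.3832  0.021 ]
 [ 0.4308 -0.298   0.021 ]
 [ 0.4626 -0.2979  0.021 ]] [ 0.44510258 -0.34060664  0.021     ] [0.02621266 0.08513875 0.03179787]
```

```bash
python3 -m inch '[[[1,1,-6,0,0,0,-9],[1,1,-12,0,0,0,-18],[1,2,-18,-2,0,0,-27],[1,2,-24,-4,0,0,-36],[1,3,-30,-6,0,0,-45],[1,3,-36,-8,0,0,-54],[1,4,-42,-10,0,0,-63],[1,4,-46,-12,0,0,-69],[1,4,-50,-13,0,0,-69],[1,4,-50,-13,0,0,-69],[1,4,-50,-13,0,0,-69],[1,4,-50,-13,0,0,-69]]]'
python3 - <<'E'
from h import *
d=cam("wrist"); cv2.imwrite("pics/w2.png",d["frame"][:,:,::-1])
E
```

```text
time_s: 3.25
position: [0.4514, -0.3711, 0.202]
tool_rot: [[1.0, 0.001, 0.026], [-0.026, -0.001, 1.0], [0.001, -1.0, -0.001]]
ft_force: [0.1, -0.0, 0.3]
grip_width: 0.0854
```

View pics/w2.png

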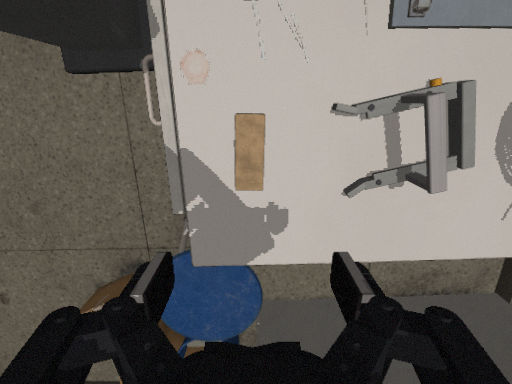

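Run:
```python
from h import *
d=cam("wrist"); crop(d,"w2d",320,65,160,140,5)
np.save("w2.npy",d["frame"]); np.savez("w2c.npz",**{k:np.array(d[k]) for k in("R","t","K","D","c","rvec","frame")})
hsv=cv2.cvtColor(d["frame"],cv2.COLOR_RGB2HSV)
m=((hsv[...,0]>8)&(hsv[...,0]<25)&(hsv[...,1]>70)).astype(np.uint8); m[:100]=0;m[200:]=0;m[:,:225]=0;m[:,280:]=0
c,_=cv2.findContours(m,0,1); c=max(c,key=cv2.contourArea); r=cv2.minAreaRect(c);print(r)
B=plane(d,cv2.boxPoints(r)+0.0,.021); print(B.round(4), B.mean(0), np.linalg.norm(np.diff(B,axis=0),axis=1))
b=plane(d,[(237,113),(263,113),(264,190),(236,190)],.021);print(b.round(4),b.mean(0))
```

```text
((249.5, 151.5), (75.0, 29.0), 90.0)
[[ 0.4341 -0.3009  0.021 ]
 [ 0.4664 -0.3017  0.021 ]
 [ 0.4654 -0.3895  0.021 ]
 [ 0.4302 -0.3887  0.021 ]] [ 0.44902    -0.34520596  0.021     ] [0.03235561 0.08783142 0.03527899]
[[ 0.4363 -0.2999  0.021 ]
 [ 0.4653 -0.3006  0.021 ]
 [ 0.4654 -0.3908  0.021 ]
 [ 0.4313 -0.39    0.021 ]] [ 0.44960015 -0.34532256  0.021     ]
```

View pics/w2d.png

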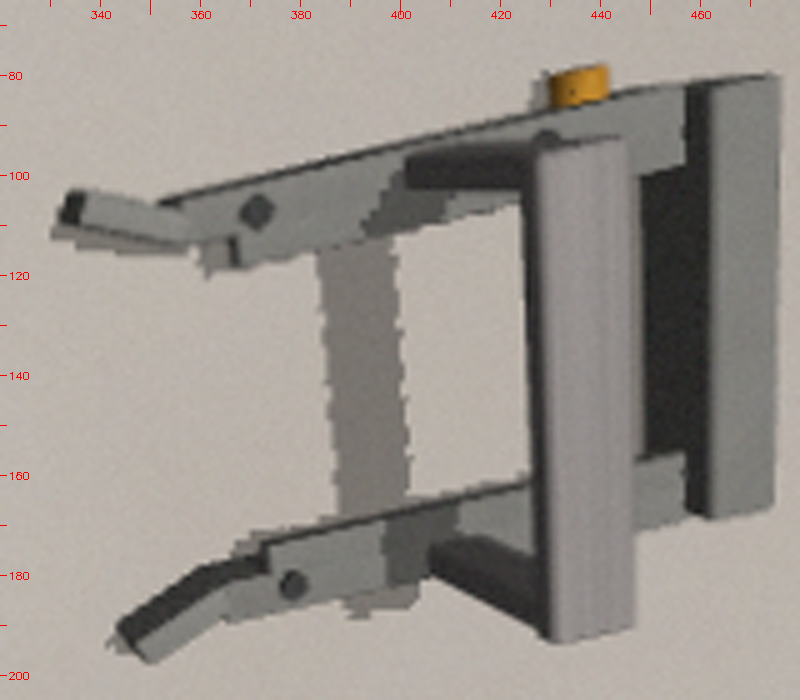

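```bash
cat > dock.py <<'E'
from h import *
z=np.load("w2c.npz"); d={k:z[k] for k in z.files}
bar=plane(d,[(428,95),(445,92),(447,190),(431,193)],.073);print("bar",bar.round(4),bar.mean(0).round(4))
v=(bar[0]+bar[1]-bar[2]-bar[3])/2; print("len",np.linalg.norm(v),"yaw",np.degrees(np.arctan2(v[1],v[0]))-90)
A=plane(d,[(367,118.5),(424,106.5),(352.5,105),(472,79.5)],.018);print(A.round(4))
for a,b in((0,1),(2,3)): w=A[b]-A[a];print("left yaw",np.degrees(np.arctan2(w[1],w[0])))
B=plane(d,[(373,173.5),(425,162.5)],.018);w=B[1]-B[0];print(B.round(4),"right yaw",np.degrees(np.arctan2(w[1],w[0])))
E=plane(d,[(462,82.5),(475,80),(474.5,166.5),(462,168.5)],.03);print("end block(z?)",E.round(4))
E
python3 dock.py
```

```text
bar [[ 0.6167 -0.2851  0.073 ]
 [ 0.6324 -0.2826  0.073 ]
 [ 0.6535 -0.3786  0.073 ]
 [ 0.6371 -0.3815  0.073 ]] [ 0.6349 -0.3319  0.073 ]
len 0.09842539732714946 yaw 12.128565976119546
[[ 0.5836 -0.3092  0.018 ]
 [ 0.6474 -0.2971  0.018 ]
 [ 0.5657 -0.2943  0.018 ]
 [ 0.6971 -0.269   0.018 ]]
left yaw 10.754017034464443
left yaw 10.874521301009759
[[ 0.5979 -0.374   0.018 ]
 [ 0.6597 -0.3618  0.018 ]] right yaw 11.216273885216129
end block(z?) [[ 0.6778 -0.2726  0.03  ]
 [ 0.6916 -0.2702  0.03  ]
 [ 0.7127 -0.3649  0.03  ]
 [ 0.698  -0.3671  0.03  ]]
```

```bash
python3 -m inch '[[[1,-0.3,-0.6,-6,0,0,0],[1,-0.3,-0.6,-12,0,0,0],[1,-0.3,-0.6,-17,0,0,0],[1,-0.3,-0.6,-19.7,0,0,0],[1,-0.3,-0.6,-19.7,0,0,0],[-0.3,-0.3,-0.6,-19.7,0,0,0],[-1,-0.3,-0.6,-19.7,0,0,0],[-1,-0.3,-0.6,-19.7,0,0,0],[-1,-0.3,-0.6,-19.7,0,0,0],[-1,-0.3,-0.6,-19.7,0,0,0],[-1,-0.3,-0.6,-19.7,0,0,0],[-1,-0.3,-0.6,-19.7,0,0,0]]]' 50
python3 - <<'E'
from h import *
d=cam("wrist"); cv2.imwrite("pics/w3.png",d["frame"][:,:,::-1])
E
```

```text
time_s: 4.85
position: [0.4484, -0.3785, 0.0056]
tool_rot: [[1.0, 0.001, 0.027], [-0.027, -0.002, 1.0], [0.001, -1.0, -0.002]]
ft_force: [-0.7, 0.8, 6.6]
grip_width: 0.0333
```

View pics/w3.png

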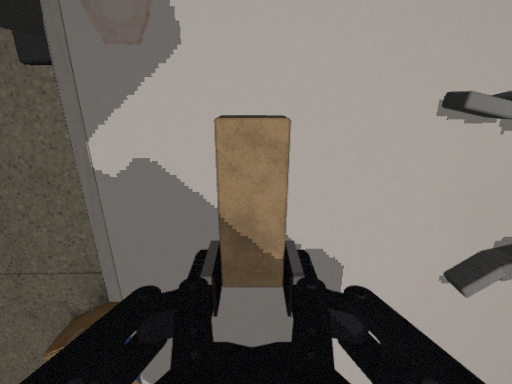

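Run:
```python
from h import *
d=cam("wrist"); crop(d,"w3c",190,100,120,220,3)
print(plane(d,[(216,117),(290,117),(221,287),(285,287)],.021).round(4)); print(env.observe()["ft_force"],env.observe()["position"])
```

```text
[[ 0.4344 -0.3003  0.021 ]
 [ 0.4669 -0.3012  0.021 ]
 [ 0.431  -0.3895  0.021 ]
 [ 0.4659 -0.3904  0.021 ]]
[0.58685419 0.7135588  6.56989617] [ 0.44845069 -0.37852297  0.00561953]
```

View pics/w3c.png

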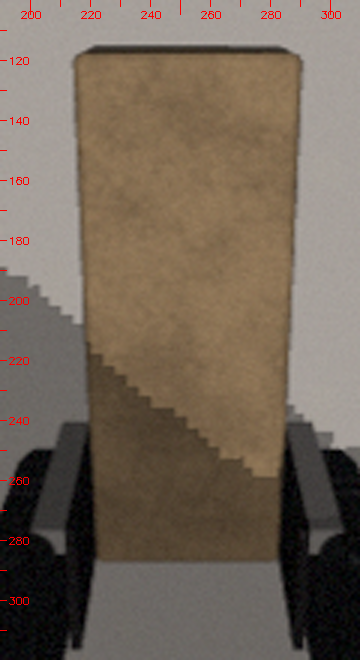

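```bash
python3 -m inch '[[[-1,0,0,6,0,0,0],[-1,0,0,12,0,0,0],[-1,1,4,17,0,0,3],[-1,3,10,17,0,0,7],[-1,5,16,17,0,0,11],[-1,7,22,17,0,0,15],[-1,9,28,17,0,0,20.3],[-1,10.8,33,16,0,0,20.3],[-1,10.8,35.2,14,0,0,20.3],[-1,10.8,35.2,12,0,0,20.3],[-1,10.8,35.2,12,0,0,20.3],[-1,10.8,35.2,12,0,0,20.3],[-1,10.8,35.2,12,0,0,20.3]]]'
python3 - <<'E'
from h import *
d=cam("wrist"); cv2.imwrite("pics/w4.png",d["frame"][:,:,::-1])
E
```

```text
time_s: 6.58
position: [0.5564, -0.0266, 0.1253]
tool_rot: [[0.947, 0.002, -0.321], [0.321, -0.0, 0.947], [0.001, -1.0, -0.001]]
ft_force: [-0.1, 0.5, -1.4]
grip_width: 0.0332
```

View pics/w4.png

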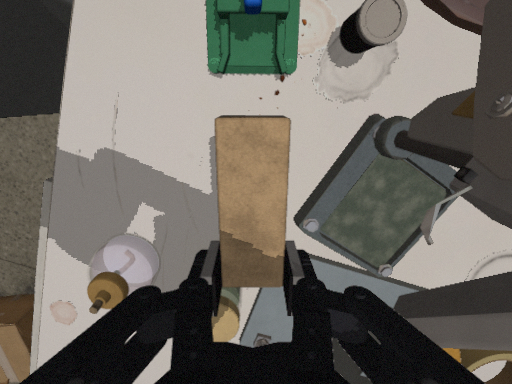

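Run:
```python
from h import *
d=cam("wrist"); crop(d,"w4c",195,0,120,90,6)
s=cam("scene"); print("tray",plane(s,[(232,212),(258,204),(222,240)],.02).round(3))
e=cam("side"); cv2.imwrite("pics/e4.png",e["frame"][:,:,::-1])
```

```text
tray [[ 0.677  0.046  0.02 ]
 [ 0.606 -0.028  0.02 ]
 [ 0.652  0.167  0.02 ]]
```

View pics/w4c.png

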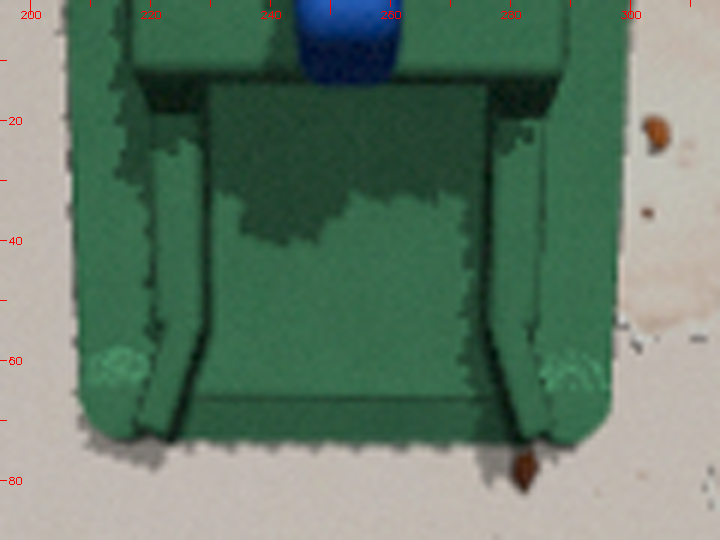

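View pics/e4.png

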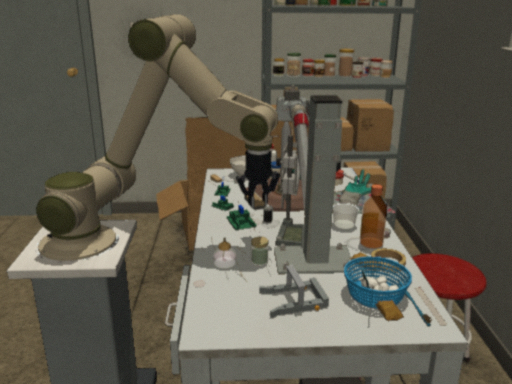

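Run:
```python
from h import *
d=cam("wrist")
o=env.observe(); a=o["tool_rot"][:,2]; a=a/np.linalg.norm(a); b=o["tool_rot"][:,0]; p=o["position"]
def rel(uv,z):
    P=plane(d,uv,z); return P.round(4).tolist(), np.c_[(P-p)@a,(P-p)@b].round(4).tolist()
print("L flange",rel([(206.5,15),(207.5,55)],.008))
print("R flange",rel([(299.5,15),(298,55)],.008))
print("wall tops inner",rel([(229.8,20),(229.8,52),(276,20),(276,52)],.02))
print("mouth corner",rel([(225,74),(284,74)],.003))
print("flare tips top inner",rel([(223.5,73),(281.5,73)],.02))
print("stone front top",rel([(216,117),(290,117)],p[2]+.0155))
print("bar edges bridge",rel([(218,12),(288,12)],.036))
```

```text
L flange ([[0.4726, 0.1045, 0.008], [0.4816, 0.0762, 0.008]], [[0.1506, -0.0372], [0.121, -0.0377]])
R flange ([[0.544, 0.1288, 0.008], [0.5537, 0.1007, 0.008]], [[0.1507, 0.0382], [0.1211, 0.0385]])
wall tops inner ([[0.4933, 0.1046, 0.02], [0.5001, 0.083, 0.02], [0.5272, 0.1161, 0.02], [0.5351, 0.0949, 0.02]], [[0.1441, -0.0175], [0.1214, -0.018], [0.1442, 0.0184], [0.1215, 0.019]])
mouth corner ([[0.4994, 0.0669, 0.003], [0.5482, 0.0835, 0.003]], [[0.1065, -0.0238], [0.1065, 0.0277]])
flare tips top inner ([[0.4999, 0.0664, 0.02], [0.5447, 0.0817, 0.02]], [[0.1058, -0.0235], [0.1059, 0.0239]])
stone front top ([[0.5159, 0.0423, 0.1401], [0.5467, 0.0527, 0.1401]], [[0.0778, -0.016], [0.0778, 0.0165]])
bar edges bridge ([[0.486, 0.1035, 0.036], [0.5337, 0.1198, 0.036]], [[0.1454, -0.0248], [0.1455, 0.0257]])
```

```bash
python3 -m inch '[[[-1,0,0,-4,0,0,0],[-1,0,0,-8,0,0,0],[-1,0,0,-11.1,0,0,0],[-1,0,0,-11.1,0,0,0],[-1,-0.3,1,-11.1,0,0,0],[-1,-0.6,1.9,-11.1,0,0,0],[-1,-0.9,2.8,-11.1,0,0,0],[-1,-1.2,3.8,-11.1,0,0,0],[-1,-1.6,4.75,-11.1,0,0,0],[-1,-1.6,4.75,-11.1,0,0,0],[-1,-1.6,4.75,-11.1,0,0,0]]]'
python3 - <<'E'
from h import *
d=cam("wrist"); cv2.imwrite("pics/w5.png",d["frame"][:,:,::-1])
E
```

```text
time_s: 8.2
position: [0.5402, 0.0213, 0.0133]
tool_rot: [[0.947, 0.0, -0.321], [0.321, -0.0, 0.947], [0.0, -1.0, -0.0]]
ft_force: [-0.1, -0.1, -1.6]
grip_width: 0.033
```

View pics/w5.png

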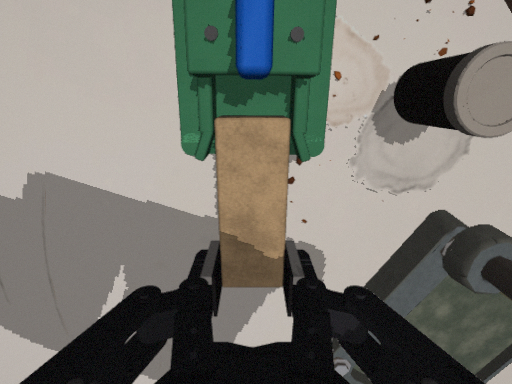

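```bash
python3 - <<'E'
from h import *
d=cam("wrist");o=env.observe();a=o["tool_rot"][:,2]; b=o["tool_rot"][:,0]; p=o["position"]
P=plane(d,[(492,88)],.051)-p; print("canister rel a,b",P@a,P@b)
E
python3 -m inch '[[[-1,0,0,-0.2,0,0,0],[-1,-0.2,0.7,-0.2,0,0,0],[-1,-0.5,1.4,-0.2,0,0,0],[-1,-0.7,2.1,-0.2,0,0,0],[-1,-1,2.8,-0.2,0,0,0],[-1,-1.2,3.5,-0.2,0,0,0],[-1,-1.2,3.5,-0.2,0,0,0],[-1,-1.2,3.5,-0.2,0,0,0]]]'
python3 - <<'E'
from h import *
d=cam("wrist"); cv2.imwrite("pics/w6.png",d["frame"][:,:,::-1])
E
```

```text
canister rel a,b [0.09000963] [0.08572856]
time_s: 9.3
position: [0.5281, 0.0563, 0.0113]
tool_rot: [[0.947, 0.0, -0.321], [0.321, -0.0, 0.947], [0.0, -1.0, -0.0]]
ft_force: [-0.6, 0.3, -1.1]
grip_width: 0.0329
```

View pics/w6.png

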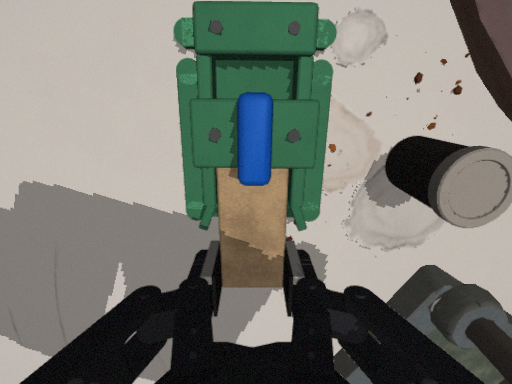

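```bash
python3 -m inch '[[[0.2,0,0,0,0,0,0],[0.2,0,0,0,0,0,0],[0.2,0,0,0,0,0,0],[0.2,0,0,0,0,0,0],[0.2,0.5,-1.4,0,0,0,0],[0.2,1,-2.9,0,0,0,0],[0.2,1.5,-4.3,0,0,0,0],[-1,1.5,-4.3,0,0,0,0],[-1,1.5,-4.3,0,0,0,0],[-1,1.5,-4.3,0,0,0,0],[-1,1.5,-4.3,0,0,0,0],[-1,1.5,-4.3,0,0,0,0],[-1,1.5,-4.3,0,0,0,0]]]'
python3 - <<'E'
from h import *
d=cam("wrist"); cv2.imwrite("pics/w7.png",d["frame"][:,:,::-1])
E
```

```text
time_s: 10.98
position: [0.543, 0.0135, 0.0114]
tool_rot: [[0.947, 0.0, -0.321], [0.321, -0.0, 0.947], [0.0, -1.0, -0.0]]
ft_force: [0.0, -0.0, -0.4]
grip_width: 0.0001
```

View pics/w7.png

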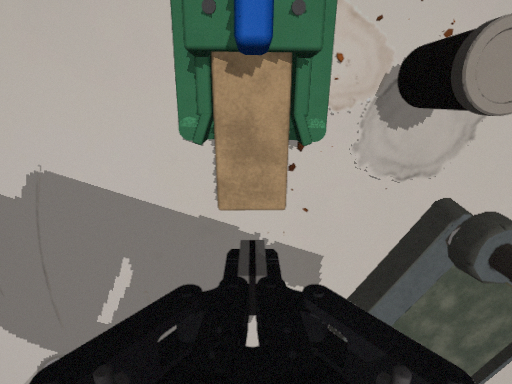

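```bash
cat > rel.py <<'E'
from h import *
import sys,json
d=cam("wrist"); o=env.observe(); R=o["tool_rot"]; p=o["position"]
for u,v,z in json.loads(sys.argv[1]):
    P=plane(d,[(u,v)],z)[0]; print((u,v,z),P.round(4),"fwd %.4f lat %.4f"%((P-p)@R[:,2],(P-p)@R[:,0]))
E
python3 rel.py '[[218,210,0.026],[286,210,0.026],[212,60,0.026],[290,60,0.026],[207,137,0.02],[301,137,0.02],[237,53,0.06],[273,53,0.06]]'
```

```text
(218, 210, 0.026) [0.5162 0.0398 0.026 ] fwd 0.0336 lat -0.0169
(286, 210, 0.026) [0.5479 0.0506 0.026 ] fwd 0.0337 lat 0.0166
(212, 60, 0.026) [0.4946 0.1035 0.026 ] fwd 0.1009 lat -0.0169
(290, 60, 0.026) [0.5253 0.114  0.026 ] fwd 0.1009 lat 0.0156
(207, 137, 0.02) [0.5007 0.0713 0.02  ] fwd 0.0684 lat -0.0215
(301, 137, 0.02) [0.5428 0.0856 0.02  ] fwd 0.0684 lat 0.0230
(237, 53, 0.06) [0.5068 0.1052 0.06  ] fwd 0.0986 lat -0.0048
(273, 53, 0.06) [0.5171 0.1088 0.06  ] fwd 0.0986 lat 0.0061
```

```bash
python3 -m inch '[[[-1,-0.3,1,0,0,0,0],[-1,-0.6,1.9,0,0,0,0],[-1,-0.8,2.4,0,0,0,0],[-1,-1,2.9,0,0,0,0],[-1,-1.15,3.4,0,0,0,0],[-1,-1.3,3.8,0,0,0,0],[-1,-1.45,4.3,0,0,0,0],[-1,-1.45,4.3,0,0,0,0]]]'
python3 - <<'E'
from h import *
d=cam("wrist"); cv2.imwrite("pics/w8.png",d["frame"][:,:,::-1])
E
```

```text
time_s: 12.08
position: [0.5284, 0.0567, 0.0113]
tool_rot: [[0.947, -0.0, -0.322], [0.322, 0.0, 0.947], [-0.0, -1.0, 0.0]]
ft_force: [-0.3, 0.1, -0.1]
grip_width: -0.0002
```

View pics/w8.png

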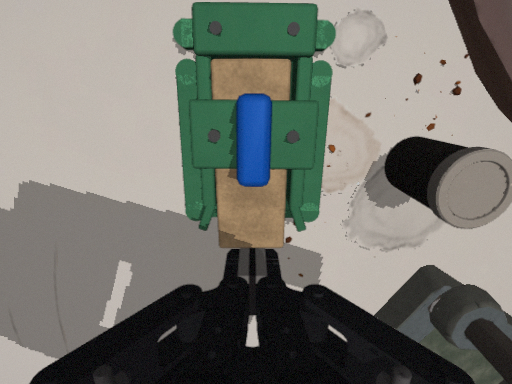

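```bash
python3 rel.py '[[219,247,0.026],[285,247,0.026],[212,58,0.026],[252,55,0.024]]'; python3 -m inch '[[[-1,-0.1,0.2,0,0,0,0],[-1,-0.15,0.4,0,0,0,0],[-1,-0.2,0.6,0,0,0,0],[-1,-0.25,0.75,0,0,0,0],[-1,-0.25,0.75,0,0,0,0]]]'
python3 - <<'E'
from h import *
d=cam("wrist"); crop(d,"w9",160,0,190,270,2); print(env.observe()["ft_force"])
E
```

```text
(219, 247, 0.026) [0.508  0.0633 0.026 ] fwd 0.0131 lat -0.0172
(285, 247, 0.026) [0.5403 0.0743 0.026 ] fwd 0.0132 lat 0.0169
(212, 58, 0.026) [0.4798 0.1473 0.026 ] fwd 0.1018 lat -0.0169
(252, 55, 0.024) [0.4951 0.154  0.024 ] fwd 0.1032 lat -0.0003
time_s: 12.8
position: [0.526, 0.0641, 0.0113]
tool_rot: [[0.947, -0.0, -0.321], [0.321, 0.0, 0.947], [0.0, -1.0, 0.0]]
ft_force: [0.3, -1.6, 0.4]
grip_width: 0.0002
[ 0.60704681 -0.80478484 -0.81992125]
```

View pics/w9.png

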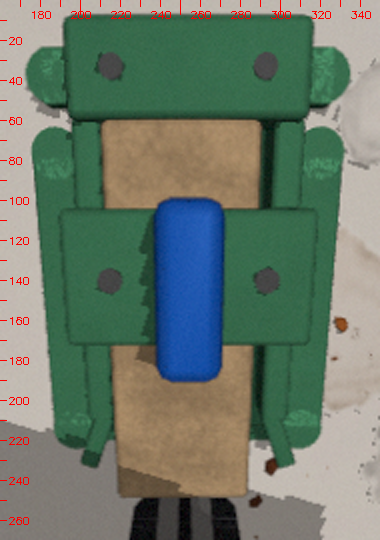

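```bash
python3 rel.py '[[252,248,0.026],[205,232,0.02],[303,231,0.02],[232,60,0.026],[252,59,0.024],[240,99,0.06],[271,99,0.06],[238,187,0.06],[271,187,0.06],[192,60,0.024],[312,60,0.024],[192,10,0.024],[313,9,0.024]]'
```

```text
(252, 248, 0.026) [0.5218 0.0758 0.026 ] fwd 0.0124 lat -0.0002
(205, 232, 0.02) [0.4962 0.0736 0.02  ] fwd 0.0186 lat -0.0251
(303, 231, 0.02) [0.5453 0.0909 0.02  ] fwd 0.0192 lat 0.0269
(232, 60, 0.026) [0.4855 0.1568 0.026 ] fwd 0.1008 lat -0.0086
(252, 59, 0.024) [0.4931 0.1601 0.024 ] fwd 0.1015 lat -0.0003
(240, 99, 0.06) [0.4947 0.1435 0.06  ] fwd 0.0853 lat -0.0041
(271, 99, 0.06) [0.5041 0.1467 0.06  ] fwd 0.0853 lat 0.0058
(238, 187, 0.06) [0.5031 0.1155 0.06  ] fwd 0.0560 lat -0.0051
(271, 187, 0.06) [0.5141 0.1192 0.06  ] fwd 0.0560 lat 0.0065
(192, 60, 0.024) [0.4692 0.1516 0.024 ] fwd 0.1011 lat -0.0257
(312, 60, 0.024) [0.5173 0.168  0.024 ] fwd 0.1012 lat 0.0251
(192, 10, 0.024) [0.4643 0.1695 0.024 ] fwd 0.1197 lat -0.0245
(313, 9, 0.024) [0.5104 0.1856 0.024 ] fwd 0.1201 lat 0.0243
```

```bash
python3 -m inch '[[[-1,-0.05,0.15,0,0,0,0],[-1,-0.1,0.3,0,0,0,0],[-1,-0.1,0.3,0,0,0,0]]]'; python3 rel.py '[[252,248,0.026],[232,60,0.026],[252,59,0.024]]' ; python3 -m inch '[[[-1,0.5,-1.5,0,0,0,0],[-1,1,-3,0,0,0,0],[-1,1,-3,5,0,0,0],[-0.2,0,0,10,0,0,0],[-0.2,-1.5,4.5,12,0,0,0],[-0.2,-2.3,6.5,12,0,0,0],[-0.2,-2.3,6.5,12,0,0,0],[-0.2,-2.3,6.5,12,0,0,0],[-0.2,-2.3,6.5,12,0,0,0]]]'
python3 - <<'E'
from h import *
d=cam("wrist"); cv2.imwrite("pics/w10.png",d["frame"][:,:,::-1])
e=cam("scene"); crop(e,"s10",190,150,160,120,5)
E
```

```text
time_s: 13.28
position: [0.525, 0.067, 0.0113]
tool_rot: [[0.947, -0.0, -0.321], [0.321, 0.0, 0.947], [-0.0, -1.0, 0.0]]
ft_force: [1.0, -0.6, -0.3]
grip_width: 0.0
(252, 248, 0.026) [0.5208 0.0787 0.026 ] fwd 0.0124 lat -0.0002
(232, 60, 0.026) [0.4844 0.1598 0.026 ] fwd 0.1008 lat -0.0086
(252, 59, 0.024) [0.4921 0.163  0.024 ] fwd 0.1015 lat -0.0003
time_s: 14.45
position: [0.5024, 0.1308, 0.131]
tool_rot: [[0.947, -0.0, -0.32], [0.32, -0.0, 0.947], [-0.0, -1.0, 0.0]]
ft_force: [-0.1, 0.8, -0.3]
grip_width: 0.034
```

View pics/w10.png

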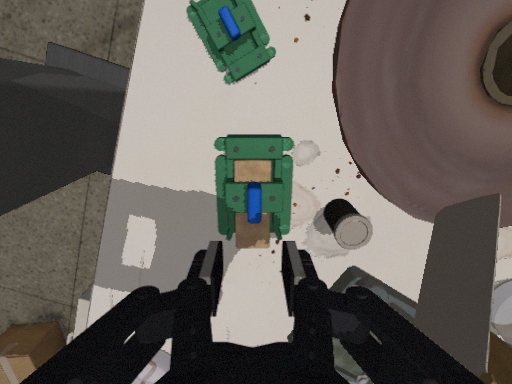

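View pics/s10.png

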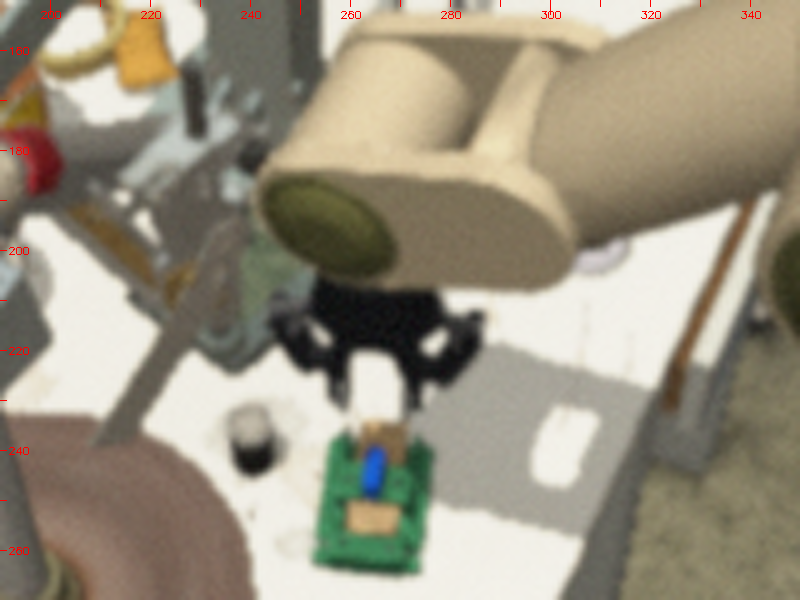

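```bash
python3 - <<'E'
from h import *
d=cam("wrist"); crop(d,"w10c",205,125,100,130,4)
f=cv2.cvtColor(d["frame"],cv2.COLOR_RGB2HSV); m=((f[...,0]>100)&(f[...,0]<125)&(f[...,1]>150)&(f[...,2]>60)).astype(np.uint8); m[:150]=0;m[250:]=0
ys,xs=np.nonzero(m); print(xs.min(),xs.max(),ys.min(),ys.max(),xs.mean(),ys.mean())
E
python3 rel.py '[[254.5,183,0.06],[254.5,222,0.06],[216,160,0.02],[291,160,0.02]]'
```

```text
247 261 183 223 253.98056537102474 202.59187279151942
(254.5, 183, 0.06) [0.4968 0.1529 0.06  ] fwd 0.0220 lat 0.0018
(254.5, 222, 0.06) [0.5079 0.1207 0.06  ] fwd -0.0120 lat 0.0020
(216, 160, 0.02) [0.4602 0.1513 0.02  ] fwd 0.0323 lat -0.0333
(291, 160, 0.02) [0.5256 0.1736 0.02  ] fwd 0.0323 lat 0.0358
```

View pics/w10c.png

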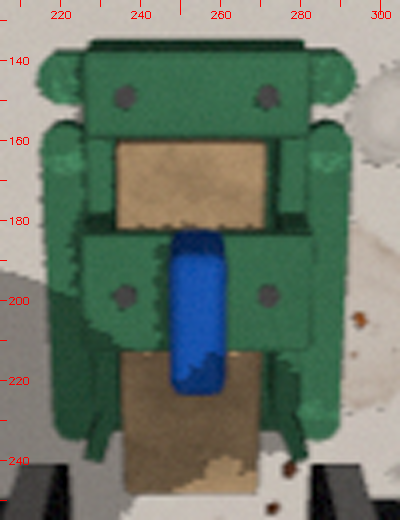

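```bash
python3 -m inch '[[[-0.2,0.2,0,-4,0,0,0],[-0.2,0.2,0,-8,0,0,0],[-0.2,0.2,0,-8.9,0,0,0],[-0.2,0.2,0,-8.9,0,0,0],[-1,0.2,0,-8.9,0,0,0],[-1,0.2,0,-8.9,0,0,0],[-1,0.2,0,-8.9,0,0,0],[-1,0.2,0,-8.9,0,0,0],[-1,0.2,0,-8.9,0,0,0],[-1,0.2,0,-7,0,0,0],[-1,0.2,0,-4,0,0,0],[-1,0.2,0,0,0,0,0],[-1,0.2,0,0,0,0,0],[-1,0.2,0,0,0,0,0]]]' 80
python3 - <<'E'
from h import *
d=cam("wrist"); cv2.imwrite("pics/w11.png",d["frame"][:,:,::-1])
d=cam("side"); crop(d,"e11",190,140,110,100,6)
E
```

```text
time_s: 16.4
position: [0.5031, 0.1319, 0.1302]
tool_rot: [[0.947, -0.002, -0.321], [0.321, -0.0, 0.947], [-0.002, -1.0, 0.001]]
ft_force: [0.3, 0.8, -5.9]
grip_width: 0.0096
```

View pics/w11.png

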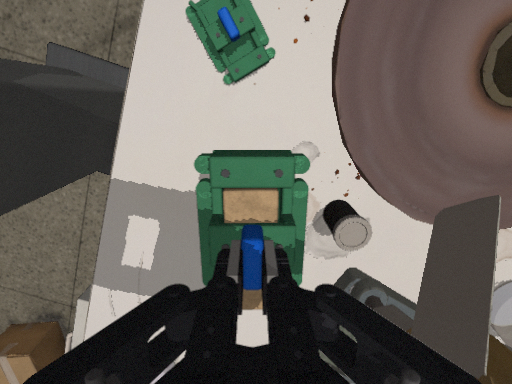

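View pics/e11.png

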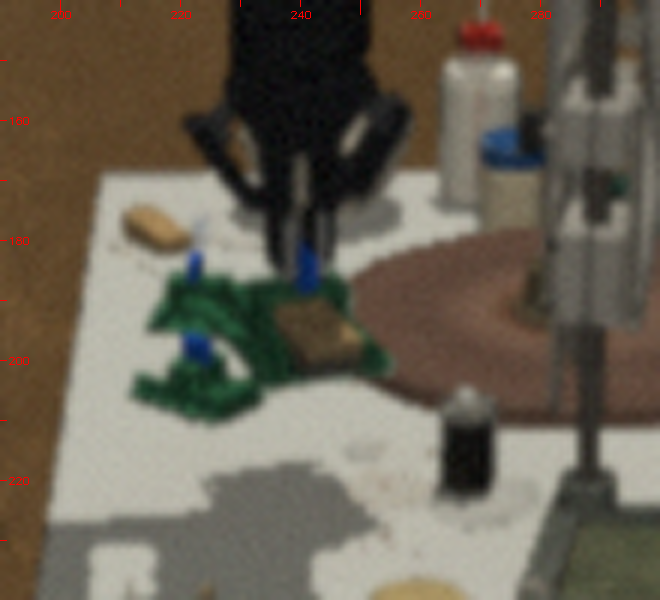

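```bash
python3 -m inch '[[[-1,-0.5,-1,3,0,0,-2],[-1,-1.5,-3,6,0,0,-7.5],[-1,-2.5,-6,7,0,0,-15],[-1,-3,-10,7,0,0,-23],[-1,-3.5,-14,7,0,0,-31],[-1,-4,-18,7,0,0,-39],[-1,-4,-22,7,0,0,-47],[-1,-4,-26,7,0,0,-55],[-1,-4,-30,7,0,0,-63],[-1,-4,-34,7,0,0,-71],[-1,-3.5,-38,7,0,0,-79],[-1,-3,-42,7,0,0,-86],[-1,-2,-46,6,0,0,-92],[-1,-1,-48.5,4,0,0,-97.5],[-1,-0.9,-49.3,2,0,0,-97.5],[-1,-0.9,-49.3,0,0,0,-97.5],[-1,-0.9,-49.3,-2,0,0,-97.5],[-1,-0.9,-49.3,-2,0,0,-97.5],[-1,-0.9,-49.3,-2,0,0,-97.5]]]'
python3 - <<'E'
from h import *
d=cam("wrist"); cv2.imwrite("pics/w12.png",d["frame"][:,:,::-1])
d=cam("side"); crop(d,"e12",190,200,160,130,5)
E
```

```text
time_s: 18.88
position: [0.4952, -0.3612, 0.1115]
tool_rot: [[0.195, 0.0, 0.981], [-0.981, -0.0, 0.195], [0.0, -1.0, 0.0]]
ft_force: [0.1, 0.2, -3.8]
grip_width: 0.0096
```

View pics/w12.png

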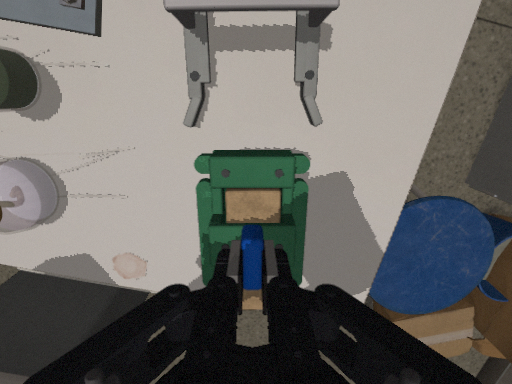

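View pics/e12.png

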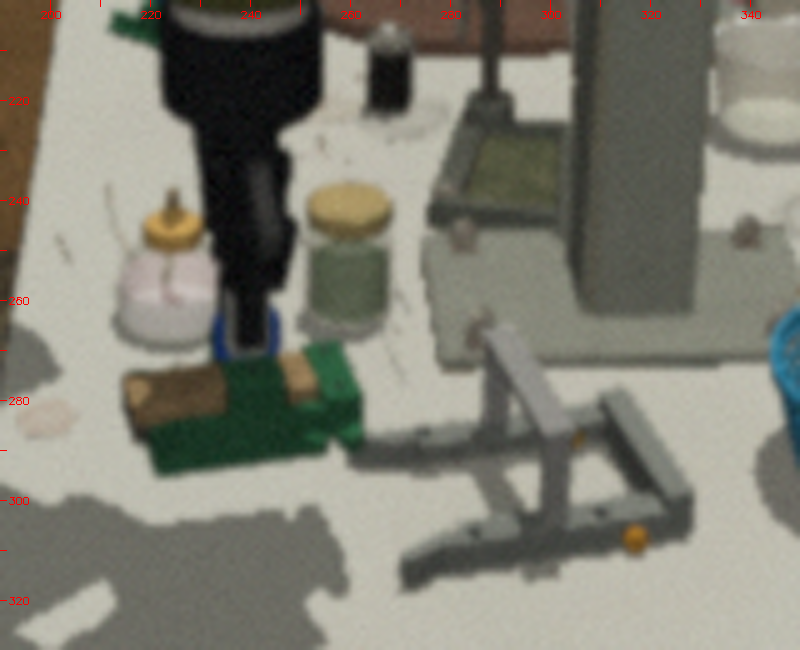

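```bash
python3 - <<'E'
from h import *
d=cam("wrist"); crop(d,"w12c",150,0,200,290,2)
E
python3 rel.py '[[208.5,78,0.018],[207,20,0.018],[296,78,0.018],[297,20,0.018],[194,125,0.018],[313,124,0.018],[197,155,0.093],[308,155,0.093],[253,225,0.130]]'
```

```text
(208.5, 78, 0.018) [ 0.5875 -0.3081  0.018 ] fwd 0.1009 lat -0.0343
(207, 20, 0.018) [ 0.6272 -0.3009  0.018 ] fwd 0.1412 lat -0.0336
(296, 78, 0.018) [ 0.601  -0.3755  0.018 ] fwd 0.1010 lat 0.0345
(297, 20, 0.018) [ 0.6404 -0.3665  0.018 ] fwd 0.1413 lat 0.0333
(194, 125, 0.018) [ 0.5495 -0.3017  0.018 ] fwd 0.0648 lat -0.0480
(313, 124, 0.018) [ 0.5696 -0.3979  0.018 ] fwd 0.0657 lat 0.0503
(197, 155, 0.093) [ 0.5419 -0.3192  0.093 ] fwd 0.0540 lat -0.0322
(308, 155, 0.093) [ 0.5546 -0.3827  0.093 ] fwd 0.0541 lat 0.0326
(253, 225, 0.13) [ 0.5213 -0.3565  0.13  ] fwd 0.0265 lat 0.0004
```

View pics/w12c.png

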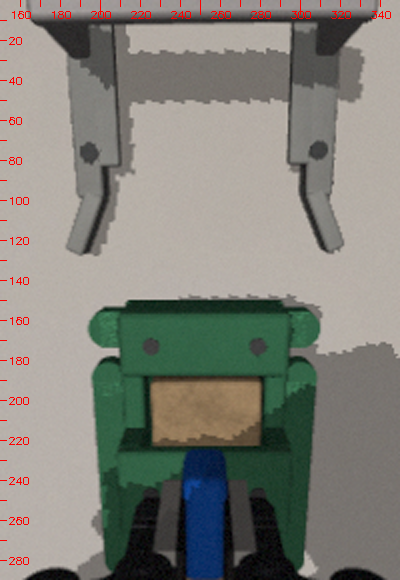

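```bash
python3 -m inch '[[[-1,0,0,-3,0,0,0],[-1,0,0,-5.5,0,0,0],[-1,0,0,-6.5,0,0,0],[-1,0,0,-6.8,0,0,0],[-1,0,0,-6.8,0,0,0]]]'
```

```text
time_s: 19.7
position: [0.4954, -0.3615, 0.0443]
tool_rot: [[0.195, 0.001, 0.981], [-0.981, -0.001, 0.195], [0.002, -1.0, 0.001]]
ft_force: [-0.5, -0.3, -5.3]
grip_width: 0.01
```

```bash
python3 -m inch '[[[-1,0,0,-0.15,0,0,0],[-1,0,0,-0.2,0,0,0],[-1,0,0,-0.2,0,0,0]]]'
```

```text
time_s: 20.08
position: [0.4956, -0.3617, 0.0438]
tool_rot: [[0.195, 0.002, 0.981], [-0.981, -0.003, 0.195], [0.003, -1.0, 0.002]]
ft_force: [-3.5, 2.6, 9.3]
grip_width: 0.0098
```

```bash
python3 -m inch '[[[-1,0,0,0.1,0,0,0],[-1,1,0.2,0.1,0,0,0],[-1,2.5,0.5,0.1,0,0,0],[-1,4,0.8,0.1,0,0,0],[-1,5.5,1.1,0.1,0,0,0],[-1,6.5,1.3,0.1,0,0,0],[-1,6.5,1.3,0.1,0,0,0]]]'
python3 - <<'E'
from h import *
d=cam("wrist"); cv2.imwrite("pics/w13.png",d["frame"][:,:,::-1])
E
```

```text
time_s: 20.95
position: [0.5615, -0.3488, 0.0439]
tool_rot: [[0.195, 0.003, 0.981], [-0.981, -0.003, 0.195], [0.003, -1.0, 0.003]]
ft_force: [1.9, -0.0, 4.5]
grip_width: 0.0097
```

View pics/w13.png

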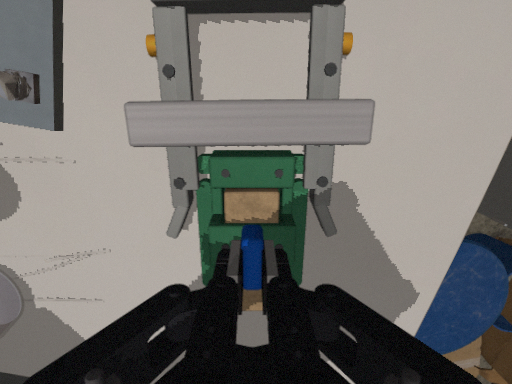

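```bash
python3 -m inch '[[[-1,1,0.2,0.05,0,0,0],[-1,2,0.4,0.05,0,0,0],[-1,3,0.6,0.05,0,0,0],[-1,4,0.8,0.05,0,0,0],[-1,4.6,0.9,0.05,0,0,0],[-1,4.6,0.9,0.05,0,0,0]]]'
python3 - <<'E'
from h import *
d=cam("wrist"); cv2.imwrite("pics/w14.png",d["frame"][:,:,::-1])
d=cam("side"); crop(d,"e14",190,200,160,130,5)
E
```

```text
time_s: 21.75
position: [0.6065, -0.3397, 0.0439]
tool_rot: [[0.195, 0.001, 0.981], [-0.981, -0.002, 0.195], [0.002, -1.0, 0.001]]
ft_force: [-0.9, -0.3, 4.4]
grip_width: 0.0099
```

View pics/w14.png

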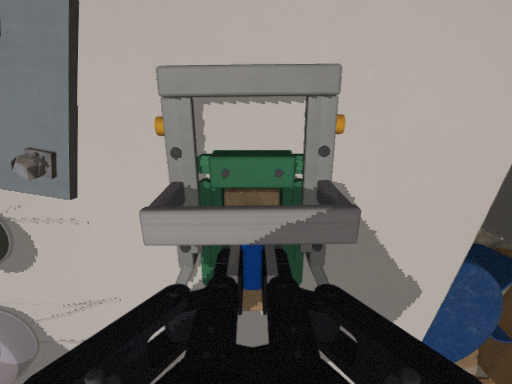

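View pics/e14.png

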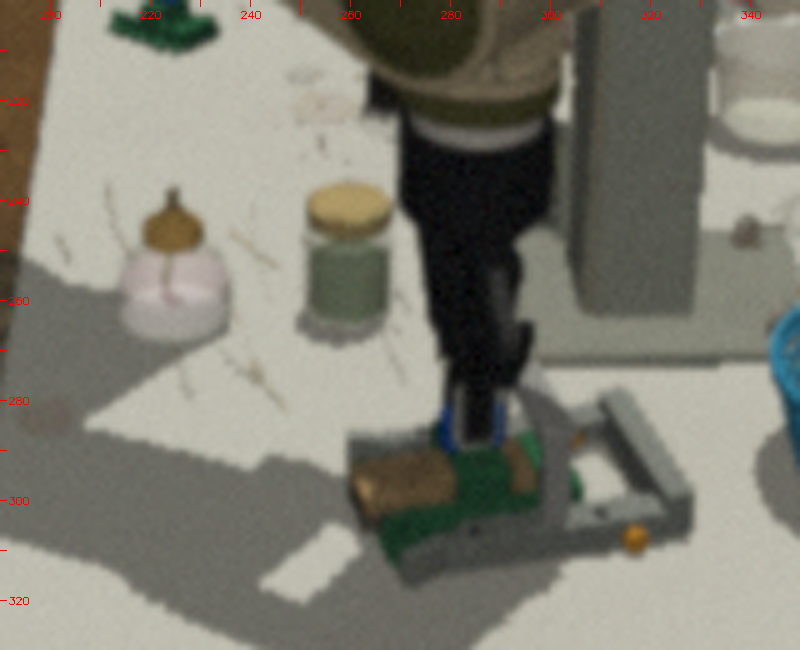

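```bash
python3 -m inch '[[[-0.3,0,0,0,0,0,0],[-0.3,0,0,0,0,0,0],[-0.3,0,0,0,0,0,0],[-0.3,0,0,2,0,0,0],[-0.3,0,0,5,0,0,0],[-1,-4,-0.8,5,0,0,0],[-1,-8.1,-1.6,5,0,0,0],[-1,-8.1,-1.6,2,0,0,0],[-1,-8.1,-1.6,-1,0,0,0],[-1,-8.1,-1.6,-3.1,0,0,0],[-1,-8.1,-1.6,-3.1,0,0,0]]]'
python3 - <<'E'
from h import *
d=cam("wrist"); cv2.imwrite("pics/w15.png",d["frame"][:,:,::-1])
E
```

```text
time_s: 23.22
position: [0.5244, -0.3545, 0.0104]
tool_rot: [[0.195, -0.002, 0.981], [-0.981, 0.002, 0.195], [-0.003, -1.0, -0.002]]
ft_force: [0.1, -0.2, 0.8]
grip_width: -0.0001
```

View pics/w15.png

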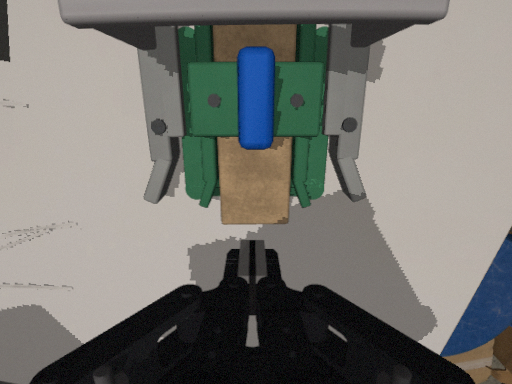

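```bash
python3 rel.py '[[221,223,0.026],[289,223,0.026],[207,203,0.02],[305,203,0.02]]'; python3 -m inch '[[[-1,0.5,0.1,0,0,0,0],[-1,1,0.2,0,0,0,0],[-1,1.5,0.3,0,0,0,0],[-1,2,0.4,0,0,0,0],[-1,2.4,0.5,0,0,0,0],[-1,2.4,0.5,0,0,0,0]]]'
```

```text
(221, 223, 0.026) [ 0.5473 -0.3346  0.026 ] fwd 0.0255 lat -0.0161
(289, 223, 0.026) [ 0.554  -0.3682  0.026 ] fwd 0.0256 lat 0.0181
(207, 203, 0.02) [ 0.5541 -0.3256  0.02  ] fwd 0.0340 lat -0.0236
(305, 203, 0.02) [ 0.564  -0.3749  0.02  ] fwd 0.0341 lat 0.0267
time_s: 24.08
position: [0.5495, -0.35, 0.0118]
tool_rot: [[0.195, 0.001, 0.981], [-0.981, 0.0, 0.195], [0.0, -1.0, 0.001]]
ft_force: [-0.1, 0.0, -0.7]
grip_width: -0.0003
```

```bash
python3 -m inch '[[[-1,0.3,0.06,0,0,0,0],[-1,0.6,0.12,0,0,0,0],[-1,0.9,0.18,0,0,0,0],[-1,1.2,0.24,0,0,0,0]]]';  python3 -m inch '[[[-1,0.2,0.04,0,0,0,0],[-1,0.4,0.08,0,0,0,0],[-1,0.5,0.1,0,0,0,0]]]'
```

```text
time_s: 24.58
position: [0.561, -0.3476, 0.0117]
tool_rot: [[0.195, -0.0, 0.981], [-0.981, 0.0, 0.195], [-0.0, -1.0, -0.0]]
ft_force: [-3.6, -0.7, 1.4]
grip_width: -0.0001
time_s: 24.95
position: [0.5662, -0.3466, 0.0117]
tool_rot: [[0.195, 0.0, 0.981], [-0.981, 0.0, 0.195], [-0.0, -1.0, 0.0]]
ft_force: [-2.1, 0.3, 0.5]
grip_width: -0.0001
```

Run:
```python
from h import *
d=cam("wrist"); cv2.imwrite("pics/w16.png",d["frame"][:,:,::-1])
```

```text
(no output)
```

View pics/w16.png

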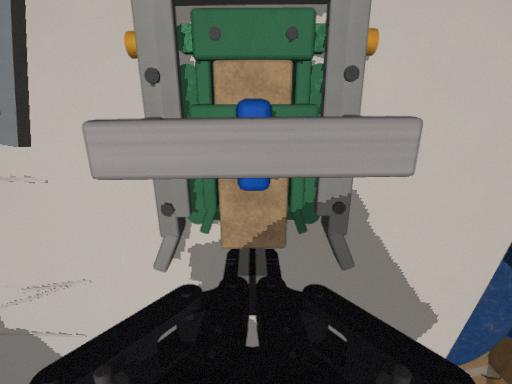

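Catches (138,43) and (370,42) are pushed outward now; nose at rows 8–58, close to the end block. Push on.

```bash
python3 -m inch '[[[-1,0.2,0.04,0,0,0,0],[-1,0.35,0.07,0,0,0,0]]]';  python3 -m inch '[[[-1,0.2,0.04,0,0,0,0],[-1,0.3,0.06,0,0,0,0]]]'
python3 - <<'E'
from h import *
d=cam("wrist"); cv2.imwrite("pics/w17.png",d["frame"][:,:,::-1])
E
```

```text
time_s: 25.25
position: [0.5697, -0.3459, 0.0117]
tool_rot: [[0.195, 0.0, 0.981], [-0.981, 0.0, 0.195], [-0.0, -1.0, 0.0]]
ft_force: [-3.0, 0.0, -0.9]
grip_width: 0.0001
time_s: 25.5
position: [0.5727, -0.3454, 0.0118]
tool_rot: [[0.195, 0.0, 0.981], [-0.981, 0.0, 0.195], [0.0, -1.0, 0.0]]
ft_force: [-2.0, -0.6, -1.3]
grip_width: 0.0002
```

View pics/w17.png

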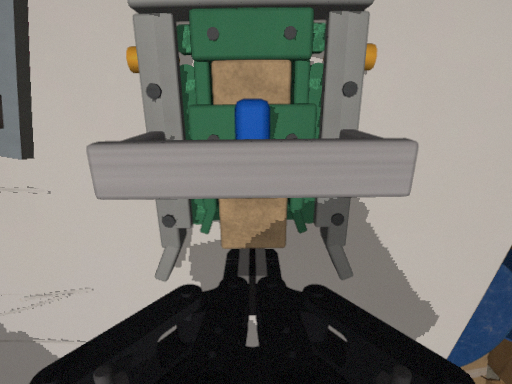

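```bash
python3 -m inch '[[[-1,0.15,0.03,0,0,0,0],[-1,0.2,0.04,0,0,0,0]]]';  python3 -m inch '[[[-1,0.1,0.02,0,0,0,0],[-1,0.2,0.04,0,0,0,0]]]'
python3 - <<'E'
from h import *
d=cam("wrist"); cv2.imwrite("pics/w18.png",d["frame"][:,:,::-1])
E
```

```text
time_s: 25.8
position: [0.5728, -0.3453, 0.0118]
tool_rot: [[0.195, -0.004, 0.981], [-0.981, 0.0, 0.195], [-0.001, -1.0, -0.004]]
ft_force: [-12.1, -1.4, 3.5]
grip_width: -0.0002
time_s: 26.05
position: [0.5729, -0.3453, 0.0117]
tool_rot: [[0.195, -0.008, 0.981], [-0.981, 0.001, 0.195], [-0.002, -1.0, -0.008]]
ft_force: [-23.3, -4.1, 8.2]
grip_width: -0.0
```

View pics/w18.png

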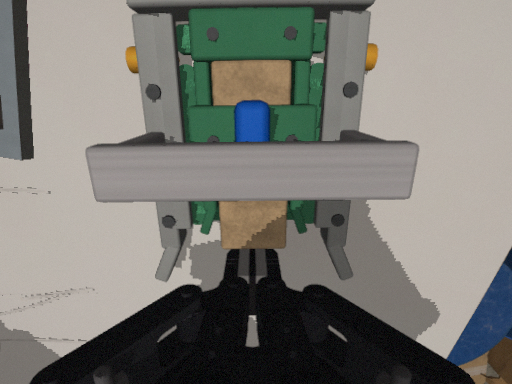

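```bash
python3 -m inch '[[[-1,-0.5,-0.1,0,0,0,0],[-1,-2,-0.4,0,0,0,0],[-1,-3.5,-0.7,0,0,0,0],[-1,-3.5,-0.7,4,0,0,0],[-1,0,0,9,0,0,0],[-1,0,0,9,0,0,0],[-1,0,0,9,0,0,0]]]';python3 - <<'E'
from h import *
d=cam("wrist"); cv2.imwrite("pics/w19.png",d["frame"][:,:,::-1]);crop(d,"w19c",150,40,200,150,4)
for n,(x0,y0) in (("w16",(110,20)),("w18",(110,30))):
    im=cv2.imread(f"pics/{n}.png")[y0:y0+50,x0:x0+290]; cv2.imwrite(f"pics/{n}k.png",cv2.resize(im,None,fx=2.7,fy=2.7))
d=cam("side"); crop(d,"e19",250,260,100,65,8)
E
```

```text
time_s: 26.98
position: [0.576, -0.3443, 0.1011]
tool_rot: [[0.195, -0.001, 0.981], [-0.981, 0.001, 0.195], [-0.001, -1.0, -0.001]]
ft_force: [-0.1, 0.6, -0.2]
grip_width: -0.0003
```

View pics/w19c.png

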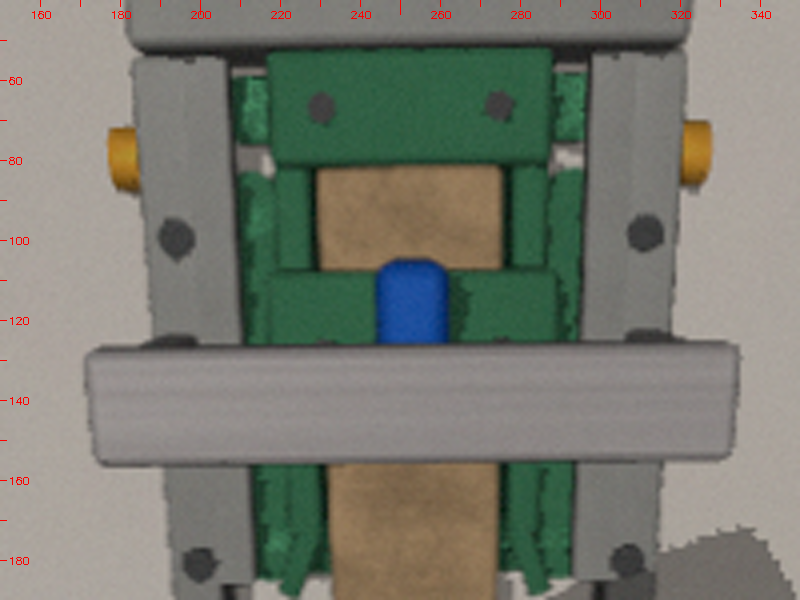

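View pics/w16k.png

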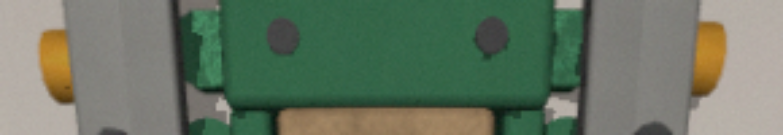

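View pics/w18k.png

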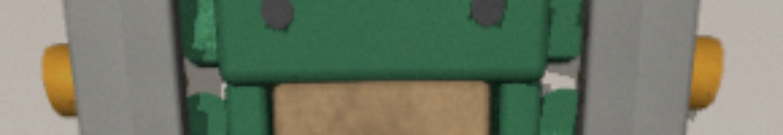

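View pics/e19.png

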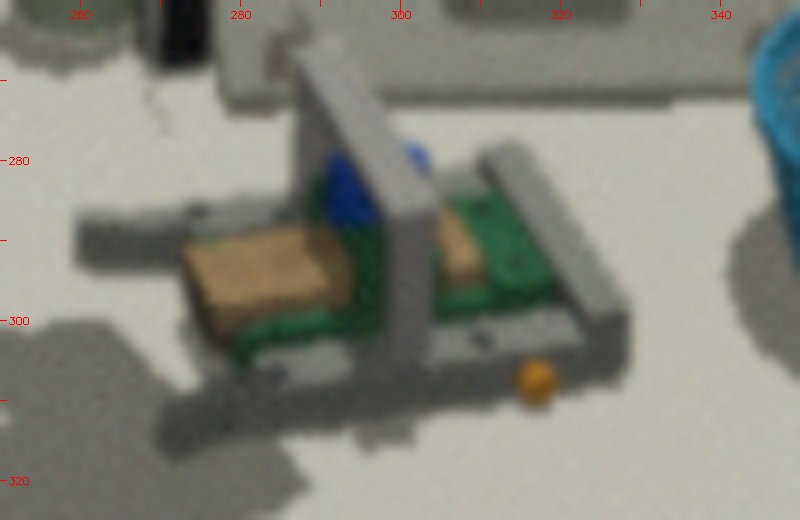

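Run:
```python
from h import *
def cent(f,x0,y0,x1,y1):
    f=f[y0:y1,x0:x1]; h=cv2.cvtColor(f,cv2.COLOR_RGB2HSV)
    w=((h[...,0]>8)&(h[...,0]<28))*np.clip(h[...,1].astype(float)-90,0,None); yy,xx=np.mgrid[y0:y1,x0:x1]
    return (w*xx).sum()/w.sum(),(w*yy).sum()/w.sum(),w.sum()
e0=cv2.imread("pics/e4.png")[:,:,::-1].copy(); e00=cv2.imread("pics/side0.png")[:,:,::-1].copy(); e=cam("side")
for f in (e00,e0,e["frame"]): print("side knob",cent(f,308,300,326,315))
z=np.load("w2c.npz"); d0={k:z[k] for k in z.files}; d=cam("wrist")
o=np.array([.6398,-.3317,0]);v=np.array([-.194,.981,0]);u=np.array([.981,.194,0])
def span(dd,x0,y0,x1,y1,name):
    h=cv2.cvtColor(dd["frame"],cv2.COLOR_RGB2HSV)[y0:y1,x0:x1]; m=(h[...,0]>8)&(h[...,0]<28)&(h[...,1]>150)
    yy,xx=np.nonzero(m); P=plane(dd,np.c_[xx+x0,yy+y0],.0095)-o
    print(name,len(xx),"y",(P@v).min().round(4),(P@v).max().round(4),"x",(P@u).min().round(4),(P@u).max().round(4))
span(d0,425,70,450,95,"rest L"); span(d,170,65,190,95,"now L"); span(d,314,65,335,95,"now R")
N=plane(d,[(217,53),(288,53)],.024)-o; print("nose front x",(N@u),"y",N@v)
B=plane(d,[(230,52)],.024)
F=plane(d,[(245,105),(261,105)],.06)-o; print("fin front top x (exp .016)",F@u,F@v)
np.savez("w19.npz",frame=d["frame"])
```

```text
side knob (np.float64(316.6159809183065), np.float64(307.1377459749553), np.float64(1677.0))
side knob (np.float64(316.62154031287605), np.float64(307.14380264741277), np.float64(1662.0))
side knob (np.float64(316.63319302465425), np.float64(307.1280817799158), np.float64(1663.0))
rest L 65 y 0.0521 0.0588 x 0.0267 0.0392
now L 101 y 0.0535 0.0588 x 0.0292 0.0401
now R 99 y -0.058 -0.0528 x 0.0308 0.041
nose front x [0.05053079 0.05059488] y [ 0.02511668 -0.02520393]
fin front top x (exp .016) [0.01587185 0.01588772] [ 0.00455951 -0.00542155]
```

```bash
python3 -m inch '[[[-0.5,-2,0,5,0,0,0],[-0.5,-5,0,10,0,0,0],[0,-8,0,13,0,0,0],[0,-8,0,13,0,0,0],[0,-8,0,13,0,0,0],[0,-8,0,13,0,0,0]]]';python3 - <<'E'
from h import *
d=cam("wrist"); cv2.imwrite("pics/w20.png",d["frame"][:,:,::-1])
d=cam("side"); crop(d,"e20",190,170,160,150,5 if 0 else 4)
E
```

```text
time_s: 27.92
position: [0.4968, -0.3443, 0.23]
tool_rot: [[0.195, -0.002, 0.981], [-0.981, 0.002, 0.195], [-0.002, -1.0, -0.001]]
ft_force: [0.6, 0.6, -0.4]
grip_width: 0.0429
```

View pics/w20.png

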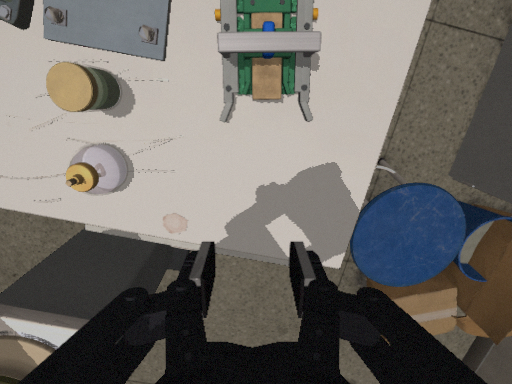

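View pics/e20.png

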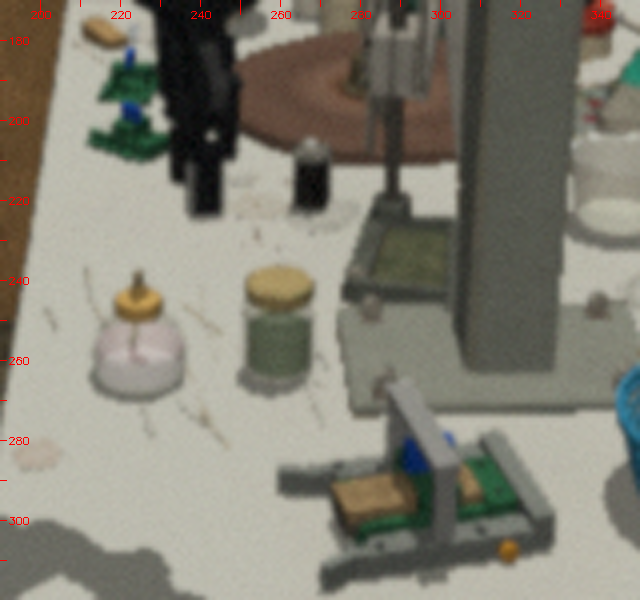

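The lamp, jar and canister stand where they were, the carrier sits home in the dock, and the gripper is clear.

```bash
python3 -c "
from rig import env
print(env.close_job())"
```

```text
the job is handed in; nothing more can be done
None
```

I slid the stone into the largest green carrier and pushed it against the stop. I then carried the loaded carrier by its fin to the dock and slid it in nose first. The last 30 mm I pushed from behind on the stone's rear end. The job was handed in at about 28 s, with the gripper clear of everything.

**What the last checks showed:**
- **Carrier home:** it stopped hard with no further movement under 23 N. The front of the fin measures 15.9 mm past the dock origin, against the 16 mm expected.
- **Catches:** both brass knobs stick out equally. The left one is back at its starting position in the wrist view and the right one in the side view. The carrier's notches line up with them.
- **Stone:** its front end is against the nose block within what I could measure.
- **Bystanders:** the lamp, jar and canister look unmoved and upright.

**What did not quite agree:**
- I did not see the catches pushed back or snap in. I looked only between moves, and the knobs looked the same about 7 mm before home. That they are in rests on the knob positions and how far in the carrier sits.
- The push forces I read along the way were only 2 to 4 N, until they rose to 12 and then 23 N at the stop. I did not see the 5 to 15 N described.
- The front edge of the nose measures 50.5 mm, where 52 mm is nominal. I put this down to its rounded edge and the 2 mm camera calibration.

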